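# Unlatch the tube bin and hang it on the louver rail

## Robot

A 6-joint arm with a two-finger parallel gripper is mounted at the origin on the work surface. World frame = base frame: x ahead of the robot, y to its left, z up, the work surface at z = 0. Lengths are in m, angles in rad, forces in N, time in s.
With the tool pointing down it reaches from about 0.3 to 0.875 m from the base axis. Payload 6.4 kg.
Tool frame: the origin (TCP) lies on the mounting face of the last link; the fingertips stand 173 mm ahead of it and the grasp point (between the pads) lies 155 mm ahead of it (ctrl.tip_reach is the distance from the TCP to the fingertips, in m); z points along the fingers, y is the line along which they close (so a half turn about z gives the same grasp; the last joint's range is limited). The gripper opens to 85 mm and grips with 20 to 120 N. Pads are 22 mm wide; open, the fingers measure 114 mm over their backs; the gripper's body (76 mm by 85 mm) begins 54 mm behind the grasp point. The pads swing forward as they close: fully open they stand 13 mm farther back than shut.
Start: joints at [1.053, 0.181, 1.607, -0, 1.354, -0.206], TCP at [0.176, 0.547, 0.405] pointing down, gripper open.
Joint ranges: [-2.99, 2.99], [-0.89, 2.07], [0.3, 2.58], [-1.14, 4.28], [0, 2.63], [-3.12, 3.12]. Speed limits (rad/s): [2.57, 2.57, 3.01, 3.14, 3.14, 3.14].

## Interface

Orientations are given as a unit quaternion [w, x, y, z].
In Python, from bench import ctrl gives the robot as it stands.
- The arm moves only by the shell command python3 -m pendant 'ROWS'. ROWS is JSON, a list that holds one entry, the list of rows, each a list of 7 numbers: the opening, from 0 (shut) to 1 (fully open), then the shift along the tool's x, y, z in mm, then the turn, a rotation vector about the tool's x, y, z in rad. A call has 1 to 5 rows; each row is the pose to reach, as a shift and turn from the pose commanded when the call began, along the tool's axes at that moment; what a row does not reach only later rows make up. A row lasts 1/12 s, in which the tool goes at most 41.7 mm and 7.16 degrees, less where a joint would pass 70% of its speed; a pose out of reach is approached as far as the arm can. A call with a gripper value outside its range is refused whole. The fingers move at their own pace and stop on an object; the grip force is fixed at half the most. Time passes only in rows, so rows that repeat a pose let the fingers close. It gives the time, the measured TCP pose, the force, the opening and the grip force at its end, in the units of the state.
- ctrl.get_obs(): the state, without advancing time (a new reading comes with each control period).
- ctrl.camera(name): name is "side" or "top" or "wrist"; returns the picture (420x560x3 uint8, red, green, blue); there is no depth.
- ctrl.camera_params(name): a dict with "mtx" (3x3 intrinsics, pixels), "world_from_camera" (4x4, takes a point from camera to world coordinates); the wrist camera has in their place "tool_from_camera" (4x4, takes a point from camera to tool coordinates, whose origin is the TCP and whose axes are the flange's). Camera axes: x right, y down, z forward; pixel columns grow to the right and rows downward; lengths in m; the calibration is good to about 2 mm. The wrist camera is an equidistant fisheye: a pixel r from the principal point sees the ray r / f radians off the axis. A picture is of the moment at which its call begins: read the wrist's pose just before it. camera_params takes no time and is no camera call.
- ctrl.hand_in(): hands the job in; it is judged then, once.
Trained networks look in the newest picture that a camera, given by its name, has taken for a name from the list of things; names that differ only in an ending like _2 or _b are one class to them, and where a whole thing is asked for, a point or a joint stands for the part that bears it (a point fixed in the world has none). Each returns a list of dicts, best first, with "confidence" (0 to 1); they miss things now and then, are a little off and sometimes report something else, mostly with a low value. They report only what shows in the picture. A call takes as long as a camera call.
- ctrl.boxes_of(camera, name): "point" ([column, row] as shares, 0 to 1, of the picture: columns of its width, rows of its height, amid what is visible of it).
The state is a dict: "time_s": time; "q": joint angles; "dq": joint speeds; "joint_efforts": joint torques, N m; "eef_pos": TCP position; "eef_rot": TCP orientation; "wrist_force": force on the tool from outside, world axes, zero at the start; "torque": the same for the moment, N m; "opening": opening from 0.0 (shut) to 1.0 (fully open); "grasp_force": force on a finger pad.
Only numpy, scipy, OpenCV 4.12 (cv2) and the standard library are available. Lean on these libraries where they do the work, as an engineer would, in place of code of your own. Each camera call takes 0.05 s, during which the arm holds its last target. There are 200 camera calls.

## Task

Swing the red-barred lever of the carrier's draw latch right up until it stands upright, so that its hook lets go of the blue tube bin, and leave it open. Then lift the bin out by its handle, keep it upright, carry it round the pipette stand to the louvered panel, lift its back lip over the upper rail in the empty bay under the green tag, and lower it so that the lip catches and it hangs centred in the bay, level with its neighbours. Leave the hung grey bins and the other things on the bench where they are.

Things in the scene. Friction and masses are not known exactly. Their poses are not given: they have to be found in the camera images.
- bin_center (a point): Centre of the blue open-topped tube bin to be hung: 120 mm deep (its x), 84 mm wide (its y), 83 mm high; this point is 50 mm above its underside, on its middle lines. Its lipped back is +x (back wall's outer face 60 mm from this point). A 12 mm ledge on the front (-x) wall is what the latch hook holds. 0.25 to 0.5 kg, weight near the middle
- bin_lip (a point): Middle of the lower edge of the bin's hook lip: a 3 mm thick, 80 mm wide strip parallel to the back wall, 71 mm behind and 15 mm above the bin's centre, hanging down from a bridge at the rim. Slot between back wall and lip 9.5 mm wide, open below, 14 mm deep. Axes as the bin's
- bin_handle (a point): Middle of the blue bin's white carrying handle: a straight bar over the bin, 112 mm long along the bin's x, 12 mm wide (y), 14 mm high, 55 mm above the bin's centre and 15 mm clear above the rim. To be gripped across its width from above; axes as the bin's
- bin: The whole blue bin: origin at the centre of its underside; +x towards its lipped back, z up. At the start it stands in the carrier, axes as the carrier's
- carrier: White transport carrier, fixed; origin on the bench beneath the middle of the bin's nest. 12 mm thick base plate, x from -195 to +80 mm, y +-55 mm; nest walls to 34 mm high, about 3 mm clearance round the bin, which stands 12 mm above the bench. The draw latch is on the -x part. z up
- latch (a joint): Angle (rad) of the draw latch's lever: 0 = flat, pointing to the carrier's -x, hook locked over the bin's front ledge, bin cannot be lifted; grows as its red bar is lifted up and over towards the bin; 1.57 = upright, top of the bar then 112 mm above the bench; stop at 1.75. Stays where left (stiff, about 2 N at the bar). Beyond 1.1 the hook is well clear
- latch_bar (a point): Centre of the red crossbar at the lever's end: round, 12 mm thick, 38 mm long along the carrier's y; 66 mm from the hinge, at the start about 44 mm above the bench. Can be pinched at its two ends (fingers closing along the carrier's y), turning between the fingers as the lever swings. Axes are the lever's: the carrier's at 0
- latch_hinge (a point): Hinge axis of the lever (along the carrier's y), 112 mm from the carrier's origin on its -x side, 40 mm above the bench; axes as the carrier's. Bar from hinge at angle a, in the carrier's x and z: x = -66 cos(a) + 4 sin(a), z = 66 sin(a) + 4 cos(a) mm
- panel: Grey louvered bin panel on the bench, fixed; 360 mm wide (y), 225 mm high; origin on the bench under its front face; bins hang before it, on its -x side; +x points into it. Two full-width louver rails (upper top edge 166 mm high, lower 96 mm) stand equally far out; hung bins' backs lean on the lower one. Three bays at y = -105, 0, +105 mm
- rail (a point): Middle of the top edge of the upper louver rail, on which bins hang: a white, 3 mm thick, 350 mm long upright strip 18 mm high, 166 mm above the bench; its front face is 15 mm before the panel's face, with a 12 mm gap behind it for the lip. Axes as the panel's
- bay (a point): Empty bay, marked by a green tag (70 x 28 mm, top 254 mm high) on the panel's top edge: where the blue bin's centre belongs, 137 mm above the bench, back wall against the upper rail. The bin's x must point along this x. Hung bins sag forward and down up to 6 mm and 5 degrees. To pass the lip over the rail the bin must be 15 mm higher; it drops on if then 0 to 6 mm before this point (-x)
- bin_left_center (a point): Centre of a grey bin of the same shape already hung in another bay (loose, leave alone; its handle's top is 62 mm above this point); axes as the panel's
- bin_right_center (a point): Centre of the second grey bin already hung in another bay (loose, leave alone); axes as the panel's
- stand: Pipette stand, fixed obstacle: round, 90 mm base diameter and 76 mm above, 245 mm high with the pipettes' coloured ends; origin at the centre of its foot. May stand on the near or the far side of the way from carrier to panel
- jar: Small amber jar, 52 mm diameter, 85 mm high, loose; origin under its centre. Bystander that changes places with the stand
- green_rack: Green tube rack, 125 x 85 x 30 mm, loose bystander; origin under its centre
- tip_box: Blue tip box, 115 x 78 x 50 mm, loose bystander; origin under its centre
- well_plate: Clear flat well plate, 127 x 85 x 15 mm, loose bystander; origin under its centre
- buffer: Clear bottle with blue cap, 64 mm diameter, 150 mm high, loose bystander; origin under its centre
- pipette: White and blue pipette lying on the bench, 220 mm long along its x, 30 mm thick, loose bystander; origin under its thicker half

How it is judged:
On the way, in this order (a step that is already met when the one before it is completed fails the run):
1. the latch lever is swung up past centre while the bin still stands in the carrier (value of joint latch above 1.2 rad and distance of bin_center from where it was at the start of the episode below 0.015 m), for 0.1 s.
2. the bin is held above its hung height at the empty bay, lip over the rail (x of bin_center in the frame of bay between -0.035 and 0.035 m and y of bin_center in the frame of bay between -0.03 and 0.03 m and z of bin_center in the frame of bay above 0.009 m), for 0.05 s.
At the end, for the whole second after the job is handed in: The blue bin hangs by its lip on the upper rail in the tagged bay, borne by the panel and at rest: centre within 22 mm (x), 16 mm (y), +8 or -12 mm (z) of the bay point in the panel's axes, tilt under 0.22 rad, within 0.2 rad of square; latch lever still over 1.1 rad (x of bin_center in the frame of bay between -0.022 and 0.022 m and y of bin_center in the frame of bay between -0.016 and 0.016 m and z of bin_center in the frame of bay between -0.012 and 0.008 m and angle between bin's own z axis and vertical below 0.22 rad and angle between the x axis of bin and the x axis of bay, either way round below 0.2 rad and contact force between bin and panel above 0.5 N and linear speed of bin below 0.03 m/s and value of joint latch above 1.1 rad); the robot touches nothing.
It fails at once if the blue bin is tipped by more than about 35 degrees (angle between bin's own z axis and vertical above 0.6 rad).
It fails at once if a grey bin already on the panel is pushed out of place (20 mm) (distance of any of bin_left_center, bin_right_center from where it was at the start of the episode above 0.02 m).
It fails at once if a bystander on the bench is pushed 25 mm out of place or knocked over (distance of any of green_rack, tip_box, well_plate, buffer, pipette, jar from where it was at the start of the episode above 0.025 m or angle between any of buffer, jar's own z axis and vertical above 0.5 rad).
It fails at once if the pipette stand or the panel is struck hard (over 40 N) by the robot or the blue bin (contact force between any of the arm, the fingers, bin and stand above 40 N or contact force between the arm and panel above 40 N).
It also fails if it takes over 61 s, if anything falls off the work surface, if the arm or the gripper's body presses on something with over 40 N, if the wrist force passes 120 N, or if a joint passes its speed limit or range.

## Working session

There is one attempt and no reset: what is moved stays moved. The work goes in short steps, Python scripts to look and compute and a shell command to move; the robot and the scene stay as the last step left them, time stands still between calls to the robot, and variables do not carry over. Pictures are saved under pics/ and viewed, at most 10 in all, crops included, and the job is handed in when it is done.

```bash
mkdir -p pics; ls; python3 - <<'E'
from bench import ctrl
import cv2,numpy as np
np.set_printoptions(precision=3,suppress=True)
for c in("side","top"):
    im=ctrl.camera(c); cv2.imwrite(f"pics/{c}0.png",im[:,:,::-1])
    p=ctrl.camera_params(c); print(c,p["mtx"].tolist(),np.array(p["world_from_camera"]))
    for n in["bin_center","bin_handle","bin_lip","latch_bar","latch_hinge","carrier","panel","rail","bay","bin_left_center","bin_right_center","stand","jar"]:
        print(n,[(round(d["confidence"],2),np.round(np.array(d["point"])*[560,420],1).tolist()) for d in ctrl.boxes_of(c,n)[:3]])
print(ctrl.get_obs())
print(ctrl.camera_params("wrist"))
E
```

```text
pics
side [[528.5993678981916, 0.0, 284.68248600247324], [0.0, 528.5993678981916, 218.1090212494023], [0.0, 0.0, 1.0]] [[ 0.993 -0.083  0.089  0.338]
 [-0.121 -0.724  0.679 -1.107]
 [ 0.008 -0.685 -0.728  1.247]
 [ 0.     0.     0.     1.   ]]
bin_center [(0.59, [306.2, 213.2])]
bin_handle [(0.58, [307.6, 214.3])]
bin_lip [(0.89, [309.5, 214.1]), (0.69, [317.0, 146.6])]
latch_bar [(0.52, [293.5, 257.8])]
latch_hinge [(0.95, [301.0, 252.1])]
carrier [(0.74, [300.1, 249.0])]
panel [(0.6, [277.2, 118.0]), (0.16, [270.1, 343.9])]
rail [(0.83, [278.3, 118.5])]
bay [(0.68, [262.1, 95.6])]
bin_left_center [(0.79, [317.4, 145.8])]
bin_right_center [(0.57, [287.2, 140.2])]
stand [(0.98, [350.3, 167.4])]
jar [(0.76, [253.0, 188.7])]
top [[464.78488474931993, 0.0, 280.91684040566116], [0.0, 464.78488474931993, 210.71008974879166], [0.0, 0.0, 1.0]] [[-0.05  -0.978  0.202  0.268]
 [-0.999  0.048 -0.012 -0.037]
 [ 0.002 -0.203 -0.979  1.247]
 [ 0.     0.     0.     1.   ]]
bin_center [(0.84, [255.9, 192.9])]
bin_handle [(0.77, [254.5, 193.7])]
bin_lip [(0.73, [254.5, 193.3])]
latch_bar [(0.72, [32
[... 585 characters left out ...]
   ,  1.354, -0.206]), 'dq': array([-0.001, -0.001, -0.002,  0.003,  0.001, -0.002]), 'joint_efforts': array([  0.   , -44.484, -35.168,  -0.   ,   0.001,  -0.   ]), 'eef_pos': array([0.176, 0.547, 0.405]), 'eef_rot': array([0.   , 0.155, 0.988, 0.   ]), 'wrist_force': array([-0.619, -0.175, -0.426]), 'torque': array([-0.028,  0.001, -0.028]), 'grasp_force': 0.0, 'opening': 1.0000879532901603}
{'mtx': array([[325.192,   0.   , 273.925],
       [  0.   , 325.192, 214.562],
       [  0.   ,   0.   ,   1.   ]]), 'tool_from_camera': array([[ 0.001, -0.956, -0.294,  0.075],
       [ 1.   ,  0.001, -0.   ,  0.001],
       [ 0.   , -0.294,  0.956,  0.031],
       [ 0.   ,  0.   ,  0.   ,  1.   ]])}
```

View pictures.

View pics/side0.png

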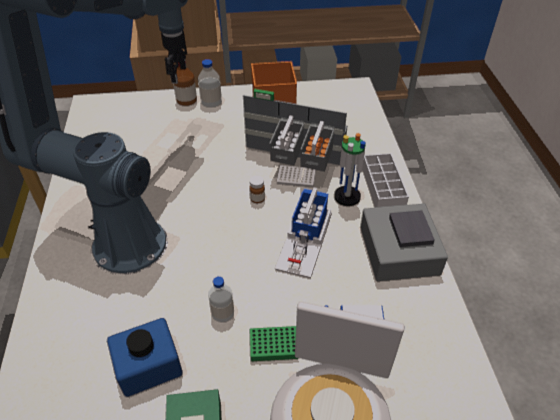

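View pics/top0.png

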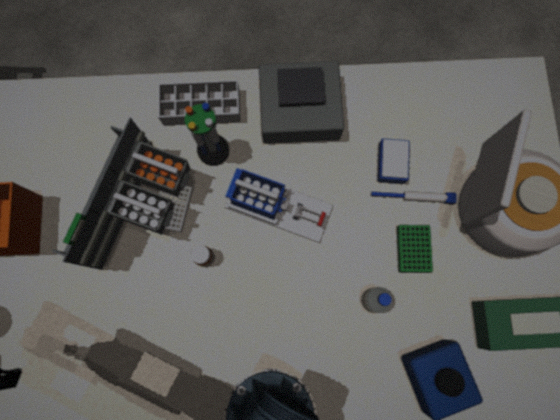

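```bash
cat > h.py <<'E'
from bench import ctrl
import numpy as np, cv2
from scipy.spatial.transform import Rotation as R
np.set_printoptions(precision=4,suppress=True)
def T_tool(o=None):
    o=o or ctrl.get_obs(); w,x,y,z=o["eef_rot"]; T=np.eye(4); T[:3,:3]=R.from_quat([x,y,z,w]).as_matrix(); T[:3,3]=o["eef_pos"]; return T
def hit(T,d,z):
    d=T[:3,:3]@d; o=T[:3,3]; return o+d*(z-o[2])/d[2]
def fixed(c,px,z):
    p=ctrl.camera_params(c); return hit(np.array(p["world_from_camera"]),np.linalg.inv(p["mtx"])@[*px,1],z)
def wrist(px,z,T=None):
    p=ctrl.camera_params("wrist"); M=p["mtx"]; v=(np.array(px)-M[:2,2])/M[0,0]; r=np.hypot(*v)
    return hit((T_tool() if T is None else T)@p["tool_from_camera"],np.array([*(v/r*np.sin(r)),np.cos(r)]),z)
def look(name,dets=()):
    T=T_tool(); im=ctrl.camera("wrist"); cv2.imwrite(f"pics/{name}.png",im[:,:,::-1])
    for n,z in dets:
        print(n,[(round(d["confidence"],2),(np.array(d["point"])*[560,420]).round(1),wrist(np.array(d["point"])*[560,420],z,T)) for d in ctrl.boxes_of("wrist",n)[:3]])
    return T
def rowto(p,yaw_tooly=None):
    "shift in tool axes (mm) for the TCP to reach p (grasp point +0.155 above if down)"
    T=T_tool(); return 1000*T[:3,:3].T@(np.array(p)-T[:3,3])
E
python3 - <<'E'
from h import *
for c,n,px,z in[("top","bar",(320.4,219.6),.044),("top","hinge",(297,214),.04),("top","handle",(255.5,193.5),.117),("side","bar",(293.5,258.5),.044),("side","handle",(311,205),.117),
 ("top","greyL",(157.9,165),.192),("top","greyR",(141,205),.192),("top","tag",(73.6,229.6),.24),("top","stand",(212,152),0),("top","standtop",(201,117),.23),("top","jar",(203,257),.085),("top","plate",(181,209),.015)]:
    print(c,n,fixed(c,px,z))
E
```

```text
top bar [ 0.4875 -0.154   0.044 ]
top hinge [ 0.5063 -0.0935  0.04  ]
top handle [0.5485 0.0108 0.117 ]
side bar [ 0.4914 -0.1482  0.044 ]
side handle [ 0.5618 -0.0081  0.117 ]
top greyL [0.6105 0.2355 0.192 ]
top greyR [0.5154 0.2743 0.192 ]
top tag [0.4561 0.407  0.24  ]
top stand [0.7035 0.1334 0.    ]
top standtop [0.71   0.1259 0.23  ]
top jar [0.3995 0.1496 0.085 ]
top plate [0.5405 0.2183 0.015 ]
```

```bash

python3 -m pendant '[[[1,-26,-28,4,0,0,0],[1,-51,-57,8,0,0,0],[1,-77,-85,11,0,0,0],[1,-102,-114,15,0,0,0],[1,-128,-142,19,0,0,0]]]'
python3 -m pendant '[[[1,-26,-28,4,0,0,0],[1,-51,-57,8,0,0,0],[1,-77,-85,11,0,0,0],[1,-102,-114,15,0,0,0],[1,-128,-142,19,0,0,0]]]'
python3 -m pendant '[[[1,-26,-28,4,0,0,0],[1,-51,-57,8,0,0,0],[1,-77,-85,11,0,0,0],[1,-102,-114,15,0,0,0],[1,-128,-142,19,0,0,0]]]'
python3 -m pendant '[[[1,-26,-28,4,0,0,0],[1,-51,-57,8,0,0,0],[1,-77,-85,11,0,0,0],[1,-102,-114,15,0,0,0],[1,-128,-142,19,0,0,0]]]'
python3 -m pendant '[[[1,0,0,0,0,0,0.11],[1,0,0,0,0,0,0.22],[1,0,0,0,0,0,0.33],[1,0,0,0,0,0,0.44],[1,0,0,0,0,0,0.54]]]'
python3 -m pendant '[[[1,0,0,0,0,0,0.11],[1,0,0,0,0,0,0.22],[1,0,0,0,0,0,0.33],[1,0,0,0,0,0,0.44],[1,0,0,0,0,0,0.54]]]'
python3 -m pendant '[[[1,0,0,0,0,0,0.11],[1,0,0,0,0,0,0.22],[1,0,0,0,0,0,0.33],[1,0,0,0,0,0,0.44],[1,0,0,0,0,0,0.54]]]'
python3 - <<'E'
from h import *
print(ctrl.get_obs()["q"])
T=look("w1",[("latch_bar",.044),("latch_hinge",.044),("bin_handle",.117)]); print(T)
E
```

```text
time_s: 1.82
eef_pos: [0.2547, 0.3713, 0.3856]
eef_rot: [0.0, 0.155, 0.988, 0.0]
wrist_force: [1.0, 0.2, 0.9]
opening: 0.996
grasp_force: 0.0
time_s: 2.23
eef_pos: [0.333, 0.1968, 0.3669]
eef_rot: [0.001, 0.155, 0.988, 0.0]
wrist_force: [1.6, 0.3, 0.6]
opening: 0.999
grasp_force: 0.0
time_s: 2.65
eef_pos: [0.4115, 0.022, 0.3479]
eef_rot: [0.001, 0.155, 0.988, -0.0]
wrist_force: [0.8, -0.4, -0.5]
opening: 1.004
grasp_force: 0.0
time_s: 3.07
eef_pos: [0.4898, -0.1525, 0.3286]
eef_rot: [0.0, 0.156, 0.988, -0.0]
wrist_force: [0.5, 1.1, 1.0]
opening: 0.996
grasp_force: 0.0
time_s: 3.48
eef_pos: [0.4895, -0.1506, 0.3286]
eef_rot: [-0.0, 0.416, 0.909, -0.0]
wrist_force: [-0.1, 0.1, 0.3]
opening: 1.002
grasp_force: 0.0
time_s: 3.9
eef_pos: [0.4895, -0.1504, 0.3288]
eef_rot: [0.0, 0.643, 0.766, 0.0]
wrist_force: [-0.1, -0.1, -0.6]
opening: 0.998
grasp_force: 0.0
time_s: 4.32
eef_pos: [0.4895, -0.1504, 0.3288]
eef_rot: [0.0, 0.824, 0.566, 0.0]
wrist_force: [0.2, -0.5, 0.4]
opening: 1.001
grasp_force: 0.0
[-0.5303  0.1246  1.8344 -0.      1.1823 -0.1638]
latch_bar [(0.58, array([294.4, 191.6]), array([ 0.5108, -0.1406,  0.044 ]))]
latch_hinge [(0.94, array([280.9, 149. ]), array([ 0.5128, -0.1047,  0.044 ])), (0.57, array([288. ,  36.9]), array([ 0.5497, -0.0234,  0.044 ]))]
bin_handle [(0.9, array([286.7,  40. ]), array([ 0.5387, -0.0411,  0.117 ])), (0.73, array([290.6, 192.9]), array([ 0.51  , -0.1231,  0.117 ]))]
[[ 0.3583  0.9336  0.0002  0.4895]
 [ 0.9336 -0.3583 -0.0001 -0.1504]
 [-0.      0.0002 -1.      0.3288]
 [ 0.      0.      0.      1.    ]]
```

View pics/w1.png

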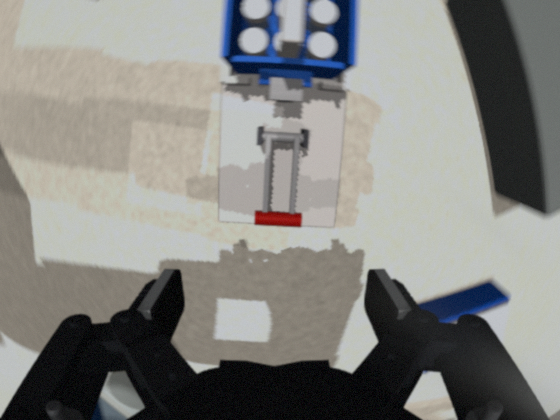

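```bash
python3 - <<'E'
from h import *
pb=[wrist(p,.047) for p in[(255,218),(302,219)]]; b=sum(pb)/2
h=wrist((283,131),.047); print(b,h,h-b)
p=wrist((286,32),.04);
for a,c in [((291,50),(296,5))]:
  A,C=wrist(a,.124),wrist(c,.124); print("handle",A,C,np.degrees(np.arctan2(*(C-A)[[1,0]])))
  A,C=wrist((231,65),.095),wrist((352,69),.095); print("front rim",A,C,np.degrees(np.arctan2(*(C-A)[[1,0]])))
d=pb[1]-pb[0]; print("bar dir",np.degrees(np.arctan2(d[1],d[0])), np.degrees(np.arctan2(*(h-b)[[1,0]])))
A,C=wrist((219,223),.012),wrist((336,227),.012);d=C-A
print("plate",A,C,np.degrees(np.arctan2(d[1],d[0])),np.hypot(*d[:2]))
print("bar shift",rowto([b[0],b[1],.044+.155]))
E
```

```text
[ 0.4912 -0.1563  0.047 ] [ 0.5188 -0.0916  0.047 ] [0.0275 0.0646 0.    ]
handle [ 0.537  -0.0482  0.124 ] [ 0.5488 -0.0246  0.124 ] 63.50165056115742
front rim [ 0.5029 -0.0388  0.095 ] [ 0.5727 -0.0662  0.095 ] -21.464664920844193
bar dir -21.76247228376679 66.93790138119815
plate [ 0.4341 -0.1517  0.012 ] [ 0.5358 -0.1939  0.012 ] -22.561745247949023 0.11011579714620381
bar shift [ -4.8847   3.714  129.7476]
```

```bash

python3 -m pendant '[[[1,-5,4,25,0,0,0.023],[1,-5,4,50,0,0,0.023],[1,-5,4,75,0,0,0.023],[1,-5,4,100,0,0,0.023],[1,-5,4,115,0,0,0.023]]]'
python3 - <<'E'
from h import *
T=look("w2",[("latch_bar",.044)]); print(T)
E
```

```text
time_s: 4.93
eef_pos: [0.4905, -0.156, 0.2112]
eef_rot: [-0.001, 0.828, 0.56, -0.001]
wrist_force: [-1.8, 0.2, 0.9]
opening: 0.998
grasp_force: 0.0
latch_bar [(0.95, array([299.6, 228.3]), array([ 0.5106, -0.1348,  0.044 ])), (0.38, array([286.8,  17.2]), array([ 0.5391, -0.047 ,  0.044 ]))]
[[ 0.372   0.9282 -0.0026  0.4905]
 [ 0.9282 -0.372   0.0015 -0.156 ]
 [ 0.0004 -0.0029 -1.      0.2112]
 [ 0.      0.      0.      1.    ]]
```

View pics/w2.png

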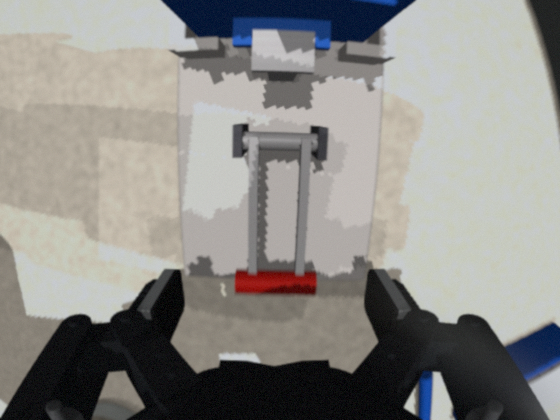

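```bash
python3 - <<'E'
from h import *
b=wrist((276,282),.046);print(b,rowto([*b[:2],.199]))
A=wrist((236,282),.046);C=wrist((316,282),.046);print((C-A)*1e3, wrist((280,140),.046)-b)
E
```

```text
[ 0.4903 -0.1544  0.046 ] [ 1.3183 -0.1575 11.8962]
[ 35.0193 -13.957    0.    ] [0.0256 0.0598 0.    ]
```

```bash

python3 -m pendant '[[[1,1,0,6,0,0,0],[1,1,0,12,0,0,0],[0,1,0,12,0,0,0],[0,1,0,12,0,0,0],[0,1,0,12,0,0,0]]]'
python3 -m pendant '[[[0,0,0,0,0,0,0],[0,0,0,0,0,0,0],[0,0,0,0,0,0,0],[0,0,0,0,0,0,0],[0,0,0,0,0,0,0]]]'
```

```text
time_s: 5.45
eef_pos: [0.4922, -0.1557, 0.2025]
eef_rot: [0.001, 0.829, 0.559, 0.0]
wrist_force: [0.8, 0.1, 0.9]
opening: 0.605
grasp_force: 0.0
time_s: 5.87
eef_pos: [0.4913, -0.1555, 0.2021]
eef_rot: [-0.001, 0.829, 0.559, -0.001]
wrist_force: [-5.4, 0.9, 4.7]
opening: 0.424
grasp_force: 59.4
```

```bash

python3 -m pendant '[[[0,1,0,-10,0,0,0],[0,4,0,-19,0,0,0],[0,8,0,-28,0,0,0],[0,14,0,-37,0,0,0],[0,20,0,-44,0,0,0]]]'
python3 -m pendant '[[[0,8,0,-6,0,0,0],[0,16,0,-11,0,0,0],[0,25,0,-15,0,0,0],[0,35,0,-17,0,0,0],[0,45,0,-18,0,0,0]]]'
python3 -m pendant '[[[0,3,0,0,0,0,0],[0,7,0,0,0,0,0],[0,7,0,0,0,0,0]]]'
```

```text
time_s: 6.28
eef_pos: [0.4992, -0.1361, 0.2463]
eef_rot: [-0.0, 0.829, 0.559, -0.0]
wrist_force: [1.9, 0.7, -13.0]
opening: 0.425
grasp_force: 61.2
time_s: 6.7
eef_pos: [0.5167, -0.095, 0.2651]
eef_rot: [0.001, 0.829, 0.559, -0.0]
wrist_force: [-3.8, -3.6, -5.5]
opening: 0.407
grasp_force: 60.1
time_s: 6.95
eef_pos: [0.5195, -0.0882, 0.265]
eef_rot: [0.001, 0.829, 0.56, 0.001]
wrist_force: [-3.1, -0.8, 3.8]
opening: 0.404
grasp_force: 59.7
```

```bash

python3 -m pendant '[[[1,0,0,0,0,0,0],[1,0,0,0,0,0,0],[1,0,0,0,0,0,0],[1,0,0,0,0,0,0],[1,0,0,0,0,0,0]]]'
python3 -m pendant '[[[1,0,0,-10,0,0,0],[1,0,0,-30,0,0,0],[1,0,0,-55,0,0,0],[1,0,0,-80,0,0,0],[1,0,0,-105,0,0,0]]]'
python3 -m pendant '[[[1,25,0,0,0,0,0],[1,50,0,0,0,0,0],[1,75,0,0,0,0,0],[1,95,0,0,0,0,0],[1,95,0,0,0,0,0]]]'
python3 - <<'E'
from h import *
T=look("w3",[("bin_handle",.124),("latch_bar",.112)]); print(T)
E
```

```text
time_s: 7.37
eef_pos: [0.5189, -0.0889, 0.2638]
eef_rot: [0.0, 0.829, 0.559, 0.0]
wrist_force: [-0.5, 0.2, 0.2]
opening: 0.998
grasp_force: 0.0
time_s: 7.78
eef_pos: [0.5186, -0.0888, 0.3705]
eef_rot: [0.0, 0.829, 0.559, 0.0]
wrist_force: [0.8, 0.0, -0.4]
opening: 0.999
grasp_force: 0.0
time_s: 8.2
eef_pos: [0.5551, 0.002, 0.3697]
eef_rot: [-0.0, 0.828, 0.56, 0.001]
wrist_force: [-0.0, 0.1, 0.2]
opening: 0.999
grasp_force: 0.0
bin_handle [(0.68, array([277. , 189.2]), array([0.5675, 0.027 , 0.124 ]))]
latch_bar [(0.92, array([280.8, 330.7]), array([ 0.5242, -0.0915,  0.112 ]))]
[[ 0.3722  0.9282  0.0016  0.5551]
 [ 0.9282 -0.3722  0.0011  0.002 ]
 [ 0.0016  0.001  -1.      0.3697]
 [ 0.      0.      0.      1.    ]]
```

View pics/w3.png

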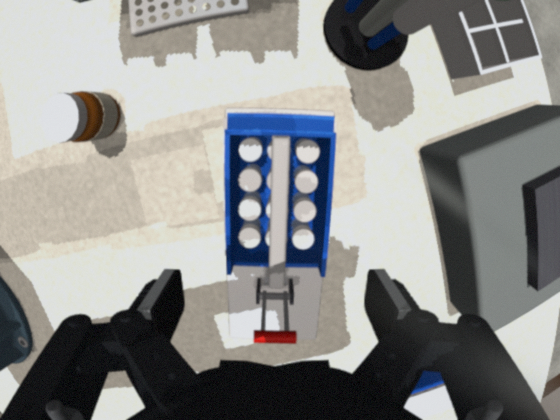

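```bash
python3 - <<'E'
from h import *
print("bar",wrist((275,338),.106),"hinge",wrist((274.5,291),.04),(wrist((296,338),.106)-wrist((254,338),.106))*1e3)
A=wrist((281,137),.124);C=wrist((277,260),.124);d=A-C;print("handle",A,C,np.degrees(np.arctan2(d[1],d[0])))
# rim corners z=.095
P=[wrist(p,.095) for p in[(228,131),(333,131),(327,275),(232,275)]]
for p in P:print(p)
c=sum(P)/4;print("c",c); T=T_tool()
print("handle line in tool",rowto(A)[:2],rowto(C)[:2],"c",rowto(c)[:2])
E
```

```text
bar [ 0.5135 -0.1047  0.106 ] hinge [ 0.5174 -0.0944  0.04  ] [ 34.9173 -14.141    0.    ]
handle [0.5819 0.0556 0.124 ] [ 0.547  -0.0248  0.124 ] 66.51325758891593
[0.5471 0.0731 0.095 ]
[0.62  0.044 0.095]
[ 0.5763 -0.0668  0.095 ]
[ 0.5017 -0.0365  0.095 ]
c [0.5613 0.0034 0.095 ]
handle line in tool [62.8033  4.4657] [-24.7965   2.1393] c [6.7025 4.8244]
```

```bash

python3 -m pendant '[[[0,-35,0,0,0,0,0],[0,-70,0,0,0,0,0],[0,-105,0,0,0,0,0],[0,-140,0,0,0,0,0],[0,-170,0,0,0,0,0]]]'
python3 -m pendant '[[[0,0,0,0,0,0,0],[0,0,0,0,0,0,0]]]'
python3 - <<'E'
from h import *
T=look("w4",[("latch_bar",.112),("latch_hinge",.04),("bin_handle",.124)]); print(T)
E
```

```text
time_s: 8.77
eef_pos: [0.4891, -0.161, 0.369]
eef_rot: [0.0, 0.83, 0.558, -0.0]
wrist_force: [0.2, -0.0, -0.2]
opening: 0.302
grasp_force: 0.0
time_s: 8.93
eef_pos: [0.4897, -0.1606, 0.3689]
eef_rot: [0.0, 0.83, 0.557, 0.0]
wrist_force: [-0.0, 0.4, -0.2]
opening: 0.005
grasp_force: 0.0
latch_bar [(0.73, array([280.9, 133.1]), array([ 0.5186, -0.1024,  0.112 ]))]
latch_hinge [(0.67, array([271.3, 137.1]), array([ 0.5094, -0.1062,  0.04  ]))]
bin_handle [(0.95, array([275.9,  36. ]), array([ 0.5402, -0.0402,  0.124 ]))]
[[ 0.3792  0.9253  0.0001  0.4897]
 [ 0.9253 -0.3792 -0.0001 -0.1606]
 [-0.0001  0.0002 -1.      0.3689]
 [ 0.      0.      0.      1.    ]]
```

View pics/w4.png

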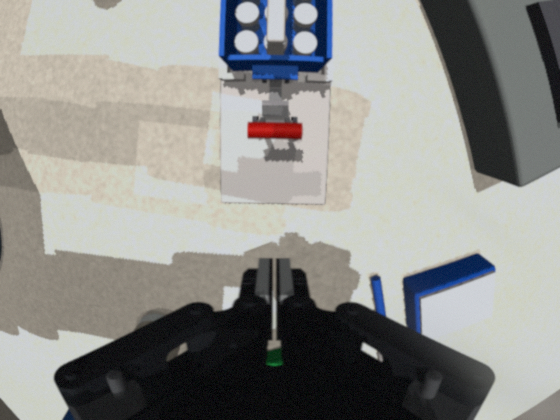

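```bash
python3 - <<'E'
from h import *
b=wrist((275,130),.107);h=np.array([.5163,-.0942,.04]);u=np.array([.375,.927,0])
print(b,(b-h)@u*1e3,"plate front edge->hinge",(wrist((272,203),.012)), wrist((275,118),.04))
print("push",rowto([*b[:2],.095+.173]))
E
```

```text
[ 0.5164 -0.0959  0.107 ] -1.5706359689442566 plate front edge->hinge [ 0.4845 -0.168   0.012 ] [ 0.5198 -0.0881  0.04  ]
push [ 66.8378   0.6009 100.7548]
```

```bash

python3 -m pendant '[[[1,35,0,0,0,0,0],[1,70,0,0,0,0,0],[1,105,0,0,0,0,0],[1,140,0,0,0,0,0],[1,170,0,0,0,0,0]]]'
python3 -m pendant '[[[1,0,0,0,0,0,0],[1,0,0,0,0,0,0]]]'
python3 - <<'E'
from h import *
print(rowto([.5607,.0073,.274]))
E
```

```text
time_s: 9.55
eef_pos: [0.5548, 0.0026, 0.3688]
eef_rot: [-0.0, 0.828, 0.56, 0.0]
wrist_force: [0.4, 0.2, -0.1]
opening: 0.708
grasp_force: 0.0
time_s: 9.72
eef_pos: [0.5546, 0.002, 0.3685]
eef_rot: [-0.0, 0.828, 0.561, -0.0]
wrist_force: [-0.2, -0.9, 0.2]
opening: 0.978
grasp_force: 0.0
[ 7.1968  3.7406 94.498 ]
```

```bash

python3 -m pendant '[[[1,7,4,20,0,0,0],[1,7,4,45,0,0,0],[1,7,4,70,0,0,0],[1,7,4,88,0,0,0],[1,7,4,94,0,0,0]]]'
python3 -m pendant '[[[0,0,0,0,0,0,0],[0,0,0,0,0,0,0],[0,0,0,0,0,0,0],[0,0,0,0,0,0,0],[0,0,0,0,0,0,0]]]'
python3 -m pendant '[[[0,0,0,0,0,0,0],[0,0,0,0,0,0,0],[0,0,0,0,0,0,0],[0,0,0,0,0,0,0],[0,0,0,0,0,0,0]]]'
```

```text
time_s: 10.13
eef_pos: [0.5591, 0.0041, 0.2714]
eef_rot: [-0.002, 0.829, 0.559, -0.002]
wrist_force: [-0.7, 0.9, -0.4]
opening: 0.999
grasp_force: 0.0
time_s: 10.55
eef_pos: [0.5612, 0.0041, 0.2761]
eef_rot: [0.001, 0.829, 0.559, 0.001]
wrist_force: [-0.6, 0.1, 0.1]
opening: 0.295
grasp_force: 0.0
time_s: 10.97
eef_pos: [0.5608, 0.0043, 0.2754]
eef_rot: [0.0, 0.829, 0.559, 0.0]
wrist_force: [-2.4, 0.0, 6.4]
opening: 0.127
grasp_force: 61.9
```

```bash

python3 -m pendant '[[[0,0,0,-8,0,0,0],[0,0,0,-20,0,0,0],[0,0,0,-34,0,0,0],[0,0,0,-48,0,0,0],[0,0,0,-60,0,0,0]]]'
python3 -m pendant '[[[0,0,0,-12,0,0,0],[0,0,0,-24,0,0,0],[0,0,0,-36,0,0,0],[0,0,0,-46,0,0,0],[0,0,0,-52,0,0,0]]]'
python3 - <<'E'
from h import *
print(rowto([.403,.271,.3855]))
print(ctrl.get_obs()["torque"])
E
```

```text
time_s: 11.38
eef_pos: [0.5607, 0.0043, 0.3361]
eef_rot: [0.0, 0.829, 0.559, 0.0]
wrist_force: [-0.0, -0.2, -4.7]
opening: 0.125
grasp_force: 60.6
time_s: 11.8
eef_pos: [0.5609, 0.0042, 0.3885]
eef_rot: [0.001, 0.829, 0.559, 0.001]
wrist_force: [0.2, -0.3, -4.3]
opening: 0.126
grasp_force: 60.6
[ 188.1764 -246.3897    2.6211]
[ 0.0148 -0.0626  0.0152]
```

```bash

python3 -m pendant '[[[0,8,-11,0,0,0,0],[0,20,-26,0,0,0,0],[0,34,-44,0,0,0,0],[0,48,-63,0,0,0,0],[0,63,-82,0,0,0,0]]]'
python3 -m pendant '[[[0,14,-18,0,0,0,0],[0,28,-37,0,0,0,0],[0,42,-55,0,0,0,0],[0,56,-74,0,0,0,0],[0,70,-92,0,0,0,0]]]'
python3 -m pendant '[[[0,14,-18,0,0,0,0],[0,27,-35,0,0,0,0],[0,39,-51,0,0,0,0],[0,48,-63,0,0,0,0],[0,55,-72,0,0,0,0]]]'
python3 -m pendant '[[[0,0,0,0,0,0,0],[0,0,0,0,0,0,0]]]'
python3 - <<'E'
from h import *
T=look("w5",[("bin_lip",.13),("rail",.166),("bay",.24),("bin_right_center",.192)]); print(T)
E
```

```text
time_s: 12.22
eef_pos: [0.507, 0.0945, 0.386]
eef_rot: [-0.001, 0.829, 0.559, -0.001]
wrist_force: [0.7, -0.2, -4.2]
opening: 0.124
grasp_force: 60.5
time_s: 12.63
eef_pos: [0.4486, 0.1877, 0.3891]
eef_rot: [0.01, 0.83, 0.558, -0.007]
wrist_force: [-18.7, -74.5, 43.3]
opening: 0.125
grasp_force: 144.8
time_s: 13.05
eef_pos: [0.4022, 0.2689, 0.387]
eef_rot: [0.004, 0.83, 0.558, -0.003]
wrist_force: [-2.2, -19.9, 3.3]
opening: 0.121
grasp_force: 93.7
time_s: 13.22
eef_pos: [0.4022, 0.2712, 0.3863]
eef_rot: [-0.0, 0.829, 0.56, -0.0]
wrist_force: [-0.2, -0.1, -3.9]
opening: 0.124
grasp_force: 64.8
bin_lip [(0.55, array([275.3, 239.4]), array([0.3979, 0.2588, 0.13  ]))]
rail [(0.66, array([345.9,  25.7]), array([0.4903, 0.3787, 0.166 ]))]
bay []
bin_right_center [(0.57, array([421.7, 135.1]), array([0.5012, 0.3065, 0.192 ])), (0.3, array([527.1, 158.3]), array([0.5741, 0.2695, 0.192 ]))]
[[ 0.3737  0.9275 -0.0008  0.4022]
 [ 0.9275 -0.3737  0.0004  0.2712]
 [ 0.0001 -0.0009 -1.      0.3863]
 [ 0.      0.      0.      1.    ]]
```

View pics/w5.png

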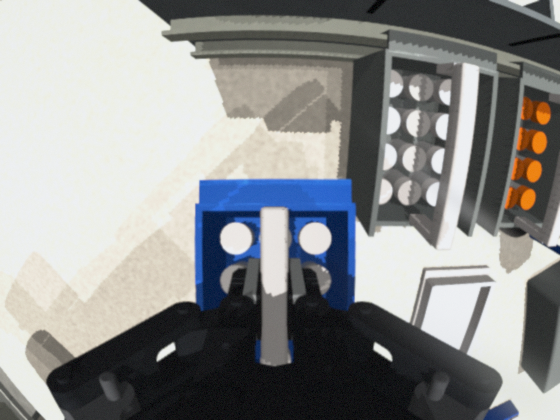

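```bash
python3 - <<'E'
from h import *
T=T_tool()
zr=T[2,3]-.2135+.033
for n,px,z in[("back rim L",(197,206),zr),("back rim R",(355,206),zr),("lip L",(200,181),zr),("lip R",(351,181),zr),("hand far",(273.5,207),zr+.029),("hand near",(274,360),zr+.029)]:
    print(n,rowto(wrist(px,z))[:2])
for n,px,z in[("g hand far",(468,66),.199),("g hand near",(446,246),.199),("g rim bl",(386,50),.17),("g rim fl",(374,234),.17),("g rim fr",(472,234),.17),("g br",(495,73),.17),("railL",(165,34),.166),("railmid",(300,26),.166),("railR",(385,37),.166),("rail low L",(193,52),.096)]:
    w=wrist(px,z);print(n,w,rowto(w)[:2])
im=ctrl.camera("top");cv2.imwrite("pics/top1.png",cv2.resize(im[90:290,40:300],None,fx=3,fy=3)[:,:,::-1])
E
```

```text
back rim L [ 33.7936 -37.727 ]
back rim R [33.8483 39.4071]
lip L [ 46.1756 -35.5044]
lip R [46.2486 36.6126]
hand far [41.3803 -0.4291]
hand near [-36.0587  -0.1632]
g hand far [0.5405 0.3343 0.199 ] [110.5053 103.5839]
g hand near [0.4984 0.2411 0.199 ] [ 8.3134 99.4911]
g rim bl [0.5079 0.3564 0.17  ] [118.7621  65.0693]
g rim fl [0.4635 0.2524 0.17  ] [ 5.643  62.9602]
g rim fr [0.5332 0.2227 0.17  ] [  4.2519 138.7377]
g br [0.5818 0.3239 0.17  ] [116.3269 145.8268]
railL [0.3912 0.4153 0.166 ] [129.6234 -65.1245]
railmid [0.4658 0.3865 0.166 ] [130.8325  14.7699]
railR [0.5122 0.3646 0.166 ] [127.9858  65.9935]
rail low L [0.3922 0.4169 0.096 ] [131.5018 -64.7924]
```

View pics/top1.png

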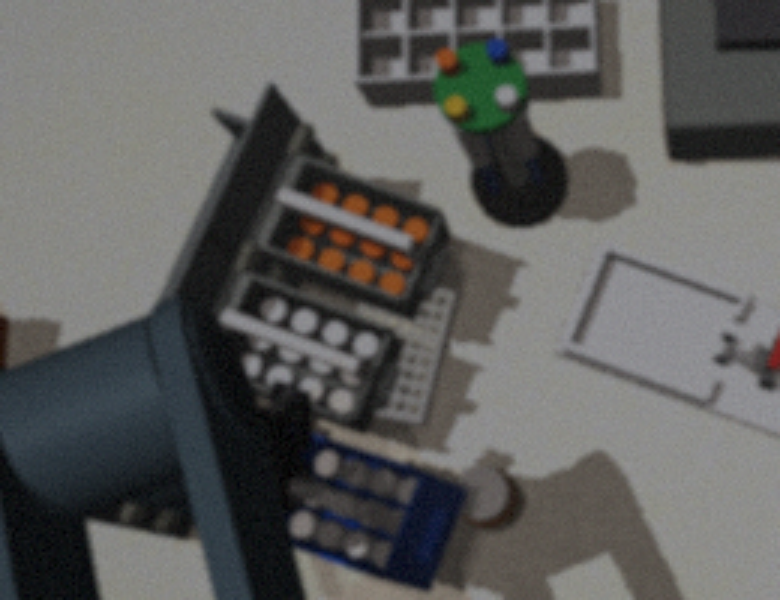

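```bash
cat >> h.py <<'E'
def proj(pt):  # tool-frame point (m) -> wrist pixel
    p=ctrl.camera_params("wrist"); M=p["mtx"]; c=np.linalg.inv(p["tool_from_camera"])@[*pt,1]
    th=np.arctan2(np.hypot(c[0],c[1]),c[2]); return M[:2,2]+M[0,0]*th*c[:2]/np.hypot(c[0],c[1])
def fitbin(obs,x0=(0,0,0,0,0),free=(0,1,2,3,4)):
    "obs: [(bin point rel centre mm, px)]; params s_x mm, s_y mm, s_z mm, pitch(back down +), yaw"
    from scipy.optimize import least_squares
    def f(p):
        e=[]
        Rb=R.from_euler("y",p[3])*R.from_euler("x",0)
        for b,px in obs:
            q=np.array(b,float)-[0,0,55]           # about handle
            q=R.from_euler("zy",[p[4],p[3]]).apply(q)
            t=np.array([q[0]+p[0],-q[1]+p[1],155-q[2]+p[2]])/1000
            e+=list(proj(t)-px)
        return np.array(e+[p[2]/3,p[4]*50])
    r=least_squares(f,x0); return r.x,r.fun
E
python3 - <<'E'
from h import *
# bin y -> tool -y (tool z down)
o5=[((60,42,33),(197,206)),((60,-42,33),(355,206)),((74,40,33),(200,181)),((74,-40,33),(351,181)),((56,6,62),(260,207)),((56,-6,62),(287,207))]
x,f=fitbin(o5);print(x,f.round(1))
o3=[((60,42,33),(228,131)),((60,-42,33),(333,131)),((74,40,33),(228,112)),((74,-40,33),(335,114)),((56,6,62),(274,137)),((56,-6,62),(289,137))]
x,f=fitbin(o3);print("w3 check (z off by -95ish)",x,f.round(1))
E
```

```text
[-17.0405   0.1145  -4.522    0.3925  -0.0023] [-1.3  0.1 -1.3  0.5  0.2 -0.8 -1.6 -0.4  1.1  0.2  2.   0.2 -1.5 -0.1]
w3 check (z off by -95ish) [10.2617  4.2523 64.3763  0.1998 -0.0057] [-8.6  2.9  8.9  4.1 -5.3  2.   3.9  1.2 -2.2 -4.2  3.2 -4.  21.5 -0.3]
```

```bash

python3 -m pendant '[[[0,-12.4,0,0.5,0,0.08,0],[0,-24.7,0,2,0,0.16,0],[0,-36.8,0,4.4,0,0.24,0],[0,-48.8,0,7.9,0,0.32,0],[0,-58.9,0,11.7,0,0.39,0]]]'
python3 -m pendant '[[[0,0,0,0,0,0,0],[0,0,0,0,0,0,0]]]'
python3 - <<'E'
from h import *
print(fixed("side",(263,95),.24))
T=look("w6",[]); print(T, ctrl.get_obs()["q"])
im=ctrl.camera("side");cv2.imwrite("pics/s6.png",cv2.resize(im[70:220,200:380],None,fx=2.2,fy=2.2)[:,:,::-1])
a=cv2.imread("pics/w6.png");b=cv2.imread("pics/s6.png");b=cv2.resize(b,(240,200));
cv2.imwrite("pics/c6.png",np.hstack([a,np.vstack([b,np.zeros((220,240,3),np.uint8)])]))
E
```

```text
time_s: 13.93
eef_pos: [0.3807, 0.2154, 0.3749]
eef_rot: [-0.109, 0.813, 0.548, 0.162]
wrist_force: [-0.2, -0.7, -4.5]
opening: 0.122
grasp_force: 64.9
time_s: 14.1
eef_pos: [0.3809, 0.2154, 0.3749]
eef_rot: [-0.108, 0.814, 0.548, 0.16]
wrist_force: [0.5, 0.5, -3.6]
opening: 0.126
grasp_force: 64.9
[0.4581 0.4026 0.24  ]
[[ 0.3488  0.9264  0.142   0.3809]
 [ 0.8576 -0.3766  0.3503  0.2154]
 [ 0.378  -0.0004 -0.9258  0.3749]
 [ 0.      0.      0.      1.    ]] [ 0.1273 -0.2026  2.0712  0.3777  1.1051  0.3698]
```

View pics/c6.png

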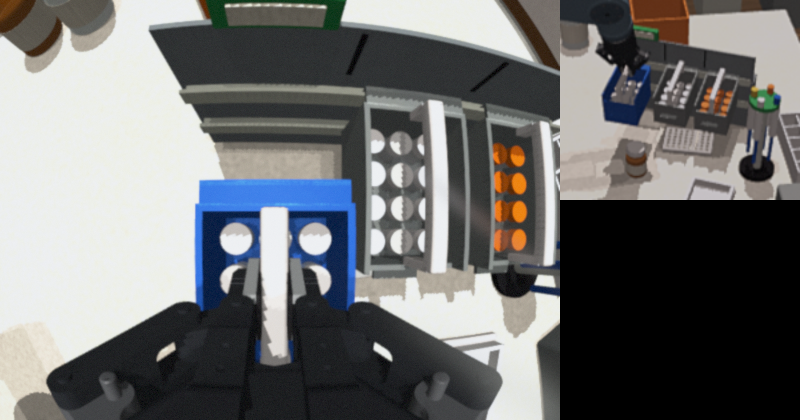

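```bash
python3 - <<'E'
from h import *
T=T_tool(); g=T[:3,3]+.155*T[:3,2]; u=np.array([T[0,0],T[1,0],0]);u/=np.linalg.norm(u); r=np.array([u[1],-u[0],0])
print("grip",g,"yaw",np.degrees(np.arctan2(u[1],u[0])))
def rel(n,px,z): w=wrist(px,z);d=w-g;print(n,(d@u*1e3).round(1),(d@r*1e3).round(1))
rel("tagL",(213,26),.226);rel("tagR",(338,27),.226);rel("tagtopL",(228,4),.254);rel("tagtopR",(326,4),.254)
rel("railL",(182,92),.166);rel("railR",(365,96),.166);rel("rail2L",(202,125),.096)
rel("panelL",(150,28),.225)
for n,p in[("gh far",(435,101)),("gh near",(440,272))]: rel(n,p,.197)
rel("seam",(357,53),.2)
o=[((60,42,33),(196,206)),((60,-42,33),(355,206)),((74,40,33),(200,181)),((74,-40,33),(351,181)),((56,6,62),(260,207)),((56,-6,62),(287,207))]
x,f=fitbin(o); print(x,f.round(1)); print("tool tilt",np.arcsin(T[2,0]))
q=R.from_euler("zy",[x[4],x[3]]).apply([0,0,-55])
c=T@np.array([*(np.array([q[0]+x[0],-q[1]+x[1],155-q[2]+x[2]])/1000),1])
d=c[:3]-g;print("bin center",c[:3],"rel grip u,r,z",d@u*1e3,d@r*1e3,d[2]*1e3)
E
```

```text
grip [0.4035 0.2706 0.232 ] yaw 67.99547064989245
tagL 143.0 -34.6
tagR 142.5 35.7
tagtopL 134.3 -22.2
tagtopR 134.6 24.4
railL 131.3 -67.0
railR 128.1 65.6
rail2L 131.5 -66.6
panelL 147.4 -73.7
gh far 113.9 105.2
gh near 4.5 99.7
seam 142.6 52.8
[-16.8229   0.0107  -4.7868   0.3935  -0.0019] [-0.7  0.1 -1.1  0.6 -0.1 -0.9 -1.5 -0.4  0.9  0.2  1.8  0.2 -1.6 -0.1]
tool tilt 0.38833098186731857
bin center [0.3969 0.2543 0.175 ] rel grip u,r,z -17.66647870518055 0.03705175855506258 -56.938769064665024
```

```bash

python3 -m pendant '[[[0,9,0,3.7,0,0,0],[0,20,0,8.2,0,0,0],[0,32,0,13.1,0,0,0],[0,43,0,17.6,0,0,0],[0,51,0,20.8,0,0,0]]]'
python3 -m pendant '[[[0,0,0,0,0,0,0],[0,0,0,0,0,0,0]]]'
python3 - <<'E'
from h import *
T=look("w7",[]); print(T)
E
```

```text
time_s: 14.62
eef_pos: [0.4021, 0.2691, 0.3752]
eef_rot: [-0.108, 0.813, 0.549, 0.16]
wrist_force: [-0.5, -0.7, -4.4]
opening: 0.128
grasp_force: 64.9
time_s: 14.78
eef_pos: [0.4015, 0.2679, 0.3749]
eef_rot: [-0.108, 0.813, 0.549, 0.16]
wrist_force: [0.1, -0.1, -3.3]
opening: 0.129
grasp_force: 64.9
[[ 0.3453  0.9279  0.1409  0.4015]
 [ 0.8584 -0.3729  0.3521  0.2679]
 [ 0.3793 -0.0006 -0.9253  0.3749]
 [ 0.      0.      0.      1.    ]]
```

View pics/w7.png

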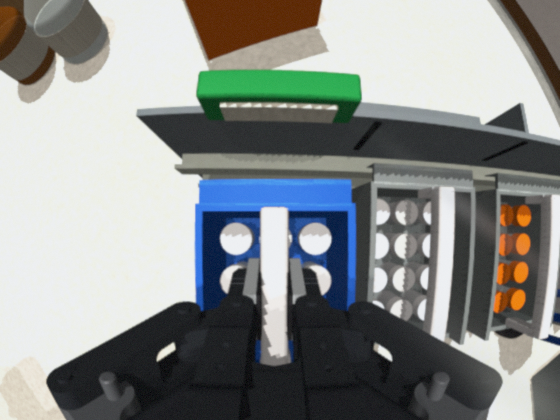

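```bash
python3 - <<'E'
from h import *
T=T_tool(); g=T[:3,3]+.155*T[:3,2]; u=np.array([T[0,0],T[1,0],0]);u/=np.linalg.norm(u); r=np.array([u[1],-u[0],0])
def rel(n,px,z): w=wrist(px,z);d=w-g;print(n,(d@u*1e3).round(1),(d@r*1e3).round(1))
rel("railL",(181,162),.166);rel("railLbot",(183,171),.148);rel("back top edge",(190,157),.166)
rel("tagL",(201,117),.226);rel("tagR",(357,122),.226);rel("lip",(275,181),.205)
rel("panel",(139,112),.225)
im=cv2.imread("pics/w7.png");cv2.imwrite("pics/w7c.png",cv2.resize(im[130:200,160:300],None,fx=5,fy=5,interpolation=cv2.INTER_CUBIC))
E
```

```text
railL 77.8 -63.4
railLbot 75.6 -66.9
back top edge 81.1 -57.2
tagL 85.1 -36.6
tagR 82.7 41.0
lip 56.3 0.3
panel 90.7 -71.4
```

View pics/w7c.png

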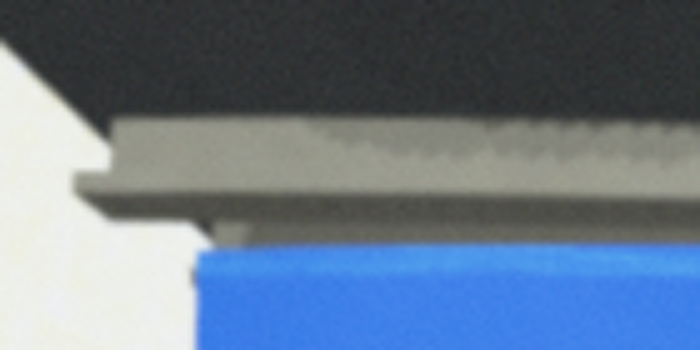

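```bash
python3 - <<'E'
from h import *
T=T_tool(); g=T[:3,3]+.155*T[:3,2]; u=np.array([T[0,0],T[1,0],0]);u/=np.linalg.norm(u); r=np.array([u[1],-u[0],0])
def rel(n,px,z): w=wrist(px,z);d=w-g;print(n,(d@u*1e3).round(1),(d@r*1e3).round(1))
rel("railL",(178,168.2),.166);rel("railR",(298,169.2),.166);rel("bot",(190,173.6),.148);rel("panelline",(240,153.8),.166)
o=[((60,42,33),(196,206)),((60,-42,33),(355,206)),((74,40,33),(200,181)),((74,-40,33),(351,181)),((56,6,62),(260,207)),((56,-6,62),(287,207))]
for pc in [0]:
  x,f=fitbin(o)
  for b in[(0,0,0),(60,0,33),(72.5,0,33),(71,0,15)]:
    q=R.from_euler("zy",[x[4],x[3]]).apply(np.array(b)-[0,0,55]); c=T@np.array([*(np.array([q[0]+x[0],-q[1]+x[1],155-q[2]+x[2]])/1000),1]); d=c[:3]-g
    print(b,"u,r",d@u*1e3,d@r*1e3,"z",c[2])
E
```

```text
railL 73.5 -65.3
railR 72.0 15.6
bot 73.5 -61.5
panelline 82.6 -22.9
(0, 0, 0) u,r -17.62740908105147 -0.01933977829989276 z 0.1744278356750489
(60, 0, 33) u,r 42.51969916399146 0.09933123713300618 z 0.20715872761140133
(72.5, 0, 33) u,r 55.01955696304852 0.11981741278266597 z 0.2071027336835133
(71, 0, 15) u,r 53.43896085830574 0.10626595953292968 z 0.18910963688746993
```

```bash

python3 -m pendant '[[[0,6,0.3,2.5,0,0,0],[0,13,0.6,5.3,0,0,0],[0,19,1,7.7,0,0,0],[0,25,1,10.2,0,0,0],[0,25,1,10.2,0,0,0]]]'
python3 -m pendant '[[[0,-2,0,4.6,0,0,0],[0,-4,0,10,0,0,0],[0,-6,0,14.5,0,0,0],[0,-7.6,0,18.5,0,0,0],[0,-7.6,0,18.5,0,0,0]]]'
python3 -m pendant '[[[0,-1,0,2.8,0,0,0],[0,-2.3,0,5.6,0,0,0],[0,-3,0,7.4,0,0,0],[0,-3,0,7.4,0,0,0]]]'
```

```text
time_s: 15.25
eef_pos: [0.4129, 0.2922, 0.375]
eef_rot: [-0.108, 0.813, 0.549, 0.16]
wrist_force: [-0.7, -4.6, -3.4]
opening: 0.125
grasp_force: 65.4
time_s: 15.67
eef_pos: [0.4124, 0.2918, 0.3541]
eef_rot: [-0.109, 0.814, 0.548, 0.16]
wrist_force: [-0.3, -1.1, -4.2]
opening: 0.128
grasp_force: 64.8
time_s: 16.0
eef_pos: [0.4126, 0.2919, 0.3468]
eef_rot: [-0.108, 0.813, 0.548, 0.161]
wrist_force: [-0.2, -2.6, -5.1]
opening: 0.127
grasp_force: 64.9
```

```bash

python3 -m pendant '[[[0,-0.8,0,1.9,0,0,0],[0,-1.6,0,3.8,0,0,0],[0,-2.3,0,5.6,0,0,0],[0,-2.3,0,5.6,0,0,0]]]'
python3 -m pendant '[[[0,-0.4,0,0.9,0,0,0],[0,-0.8,0,1.9,0,0,0],[0,-1.1,0,2.8,0,0,0],[0,-1.1,0,2.8,0,0,0]]]'
```

```text
time_s: 16.33
eef_pos: [0.4135, 0.2917, 0.3445]
eef_rot: [-0.108, 0.813, 0.549, 0.162]
wrist_force: [-11.5, -15.6, 21.8]
opening: 0.127
grasp_force: 69.4
time_s: 16.67
eef_pos: [0.4136, 0.2917, 0.3443]
eef_rot: [-0.108, 0.812, 0.55, 0.163]
wrist_force: [-24.4, -29.0, 45.2]
opening: 0.125
grasp_force: 73.4
```

```bash

python3 -m pendant '[[[0,0.8,0,-1.9,0,0,0],[0,1.6,0,-3.8,0,0,0],[0,2,0,-5,0,0,0],[0,2,0,-5,0,0,0]]]'
python3 -m pendant '[[[0,-2,0,-0.8,0,0,0],[0,-4,0,-1.6,0,0,0],[0,-4,0,-1.6,0,0,0]]]'
python3 -m pendant '[[[0,-2,0,-0.8,0,0,0],[0,-4,0,-1.6,0,0,0],[0,-4,0,-1.6,0,0,0]]]'
python3 - <<'E'
from h import *
im=ctrl.camera("wrist");cv2.imwrite("pics/w8.png",im[:,:,::-1]);h=cv2.cvtColor(im,cv2.COLOR_RGB2HSV)
m=((h[:,:,0]>100)&(h[:,:,0]<125)&(h[:,:,1]>120)&(h[:,:,2]>60))
for r in(150,160,170,176,180,184,190,200,204,208,215,230): 
    c=np.flatnonzero(m[r,150:400])+150; print(r,(c.min(),c.max(),len(c)) if len(c) else None)
E
```

```text
time_s: 17.0
eef_pos: [0.4131, 0.2918, 0.3447]
eef_rot: [-0.108, 0.813, 0.549, 0.162]
wrist_force: [-3.3, -7.8, 5.9]
opening: 0.131
grasp_force: 66.6
time_s: 17.25
eef_pos: [0.4108, 0.2878, 0.3431]
eef_rot: [-0.109, 0.813, 0.549, 0.16]
wrist_force: [-0.1, 0.3, -4.3]
opening: 0.128
grasp_force: 64.8
time_s: 17.5
eef_pos: [0.4094, 0.2858, 0.3432]
eef_rot: [-0.111, 0.814, 0.547, 0.163]
wrist_force: [7.6, 21.4, -16.2]
opening: 0.125
grasp_force: 62.6
150 None
160 None
170 None
176 None
180 (np.int64(201), np.int64(350), 150)
184 (np.int64(201), np.int64(351), 151)
190 (np.int64(200), np.int64(351), 152)
200 (np.int64(200), np.int64(352), 153)
204 (np.int64(196), np.int64(356), 161)
208 (np.int64(196), np.int64(355), 132)
215 (np.int64(197), np.int64(357), 131)
230 (np.int64(196), np.int64(357), 65)
```

```bash

python3 -m pendant '[[[0,2.8,0,1.1,0,0,0],[0,5,0,2,0,0,0],[0,5,0,2,0,0,0]]]'
python3 -m pendant '[[[0,-0.4,0,1,0,0,0],[0,-0.8,0,2,0,0,0],[0,-0.8,0,2,0,0,0]]]'
```

```text
time_s: 17.8
eef_pos: [0.4114, 0.2892, 0.3432]
eef_rot: [-0.108, 0.813, 0.549, 0.16]
wrist_force: [0.4, -0.1, -4.7]
opening: 0.126
grasp_force: 64.8
time_s: 18.05
eef_pos: [0.4113, 0.2887, 0.3409]
eef_rot: [-0.108, 0.813, 0.549, 0.16]
wrist_force: [-0.1, -0.0, -4.0]
opening: 0.129
grasp_force: 64.8
```

```bash

python3 -m pendant '[[[0,-0.4,0,1,0,0,0],[0,-0.8,0,2,0,0,0],[0,-0.8,0,2,0,0,0]]]'
python3 -m pendant '[[[0,-0.4,0,1,0,0,0],[0,-0.8,0,2,0,0,0],[0,-0.8,0,2,0,0,0]]]'
python3 -m pendant '[[[0,-0.4,0,1,0,0,0],[0,-0.8,0,2,0,0,0],[0,-0.8,0,2,0,0,0]]]'
```

```text
time_s: 18.3
eef_pos: [0.4114, 0.2888, 0.3389]
eef_rot: [-0.108, 0.813, 0.549, 0.16]
wrist_force: [-0.6, 0.2, -4.8]
opening: 0.123
grasp_force: 64.8
time_s: 18.55
eef_pos: [0.4114, 0.2889, 0.3368]
eef_rot: [-0.108, 0.813, 0.549, 0.16]
wrist_force: [-1.1, 0.0, -3.6]
opening: 0.127
grasp_force: 64.8
time_s: 18.8
eef_pos: [0.4117, 0.289, 0.3353]
eef_rot: [-0.108, 0.813, 0.549, 0.161]
wrist_force: [-1.9, -1.0, -0.8]
opening: 0.128
grasp_force: 65.5
```

```bash

python3 -m pendant '[[[0,-0.4,0,1,0,0,0],[0,-0.4,0,1,0,0,0],[0.3,-0.4,0,1,0,0,0],[0.5,-0.4,0,1,0,0,0],[0.6,-0.4,0,1,0,0,0]]]'
python3 -m pendant '[[[0.6,0,0,0,0,0,0],[0.6,0,0,0,0,0,0],[0.6,0,0,0,0,0,0]]]'
python3 - <<'E'
from h import *
T=look("w9",[("bin_handle",.19)])
im=ctrl.camera("wrist");h=cv2.cvtColor(im,cv2.COLOR_RGB2HSV)
m=((h[:,:,0]>100)&(h[:,:,0]<125)&(h[:,:,1]>120)&(h[:,:,2]>60))
for r in(170,176,180,184,190,200,204,208,215): 
    c=np.flatnonzero(m[r,150:400])+150; print(r,(c.min(),c.max(),len(c)) if len(c) else None)
E
```

```text
time_s: 19.22
eef_pos: [0.4117, 0.2891, 0.3342]
eef_rot: [-0.108, 0.813, 0.549, 0.161]
wrist_force: [0.3, 0.3, -0.0]
opening: 0.548
grasp_force: 0.0
time_s: 19.47
eef_pos: [0.4115, 0.2891, 0.3338]
eef_rot: [-0.108, 0.813, 0.549, 0.161]
wrist_force: [-0.9, 0.7, -0.3]
opening: 0.6
grasp_force: 0.0
bin_handle [(0.71, array([273.2, 257.9]), array([0.4394, 0.3594, 0.19  ])), (0.56, array([276.7, 104. ]), array([0.4679, 0.4259, 0.19  ]))]
170 None
176 None
180 None
184 (np.int64(200), np.int64(339), 138)
190 (np.int64(200), np.int64(352), 153)
200 (np.int64(199), np.int64(352), 154)
204 (np.int64(199), np.int64(352), 154)
208 (np.int64(195), np.int64(352), 158)
215 (np.int64(196), np.int64(357), 133)
```

```bash

python3 -m pendant '[[[0.6,0,0,-8,0,0,0],[0.6,0,0,-22,0,0,0],[0.6,0,0,-40,0,0,0],[0.6,0,0,-60,0,0,0],[0.6,0,0,-80,0,0,0]]]'
python3 -m pendant '[[[0.6,0,0,-20,0,0,0],[0.6,0,0,-40,0,0,0],[0.6,0,0,-60,0,0,0],[0.6,0,0,-70,0,0,0],[0.6,0,0,-70,0,0,0]]]'
python3 - <<'E'
from h import *
T=look("w10",[("bin_center",.137),("bin_handle",.19),("bin_lip",.166),("bin_right_center",.19),("bin_left_center",.19),("bay",.24)])
for n in("bin_handle","bin_right_center","bin_left_center"):
    pass
ctrl.camera("side")
for n in("bin_center","bin_right_center","bin_left_center","latch_bar","jar"): print(n,[(round(d["confidence"],2),(np.array(d["point"])*[560,420]).round(1)) for d in ctrl.boxes_of("side",n)[:2]])
im=cv2.imread("pics/w10.png")[:,:,::-1];h=cv2.cvtColor(np.ascontiguousarray(im),cv2.COLOR_RGB2HSV)
m=((h[:,:,0]>100)&(h[:,:,0]<125)&(h[:,:,1]>120)&(h[:,:,2]>60)).astype(np.uint8)
n,l,s,c=cv2.connectedComponentsWithStats(m)
for i in np.argsort(-s[1:,4])[:2]+1: print("blue",s[i],c[i])
m=((h[:,:,0]>45)&(h[:,:,0]<85)&(h[:,:,1]>120)&(h[:,:,2]>50)).astype(np.uint8)
n,l,s,c=cv2.connectedComponentsWithStats(m)
for i in np.argsort(-s[1:,4])[:2]+1: print("green",s[i],c[i])
E
```

```text
time_s: 20.03
eef_pos: [0.3997, 0.2604, 0.4089]
eef_rot: [-0.108, 0.813, 0.549, 0.161]
wrist_force: [-0.2, 0.3, 0.4]
opening: 0.599
grasp_force: 0.0
time_s: 20.45
eef_pos: [0.3904, 0.2357, 0.4754]
eef_rot: [-0.107, 0.813, 0.548, 0.163]
wrist_force: [0.3, -0.8, -0.1]
opening: 0.604
grasp_force: 0.0
bin_center [(0.82, array([270.9, 223.6]), array([0.428 , 0.3332, 0.137 ]))]
bin_handle [(0.67, array([271.1, 221.4]), array([0.4278, 0.3316, 0.19  ])), (0.28, array([454.1, 223.1]), array([0.5941, 0.2619, 0.19  ]))]
bin_lip [(0.75, array([273.4, 219.6]), array([0.431, 0.334, 0.166]))]
bin_right_center [(0.83, array([369.1, 217.8]), array([0.5115, 0.3011, 0.19  ]))]
bin_left_center [(0.68, array([454.8, 224.2]), array([0.5944, 0.2606, 0.19  ])), (0.19, array([271.3, 219.9]), array([0.4284, 0.3327, 0.19  ]))]
bay [(0.61, array([275.1, 117.1]), array([0.4595, 0.4018, 0.24  ]))]
bin_center [(0.94, array([255.3, 137. ])), (0.64, array([271. , 344.4]))]
bin_right_center [(0.69, array([287.3, 142.4])), (0.2, array([295. , 178.6]))]
bin_left_center [(0.75, array([316.2, 146.1]))]
latch_bar [(0.62, array([301.6, 235.7]))]
jar [(0.65, array([253.6, 189.9]))]
blue [ 229  154   88  137 6426] [272.0005 215.4295]
blue [ 54   0  25  14 248] [65.0242  4.996 ]
green [ 225  102   94   28 1712] [272.0508 111.441 ]
green [551 267   9  52 309] [555.8155 294.9385]
```

```bash
python3 -c "
from bench import ctrl
print(ctrl.hand_in())"
```

```text
the job is handed in; nothing more can be done
None
```

I swung the latch lever to about upright and left it open, hung the blue bin by its lip in the tagged bay, centred under the tag and level with its neighbours, and handed the job in without a verdict shown. On the way the bin struck the middle grey bin (about 85 N at the wrist) and tipped about 0.39 rad in the grip (limit 0.6); both grey bins looked in place afterwards. I viewed 11 pictures, one over the limit of 10.

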